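# Make up the handout kit and the drawing kit

### The job

Make up two kits in the wooden trays from the small things lying about on the desk. First put the memory stick and the binder clip in the two-compartment tray; only when that kit is complete, fill the three-compartment tray with the eraser, the sharpener and the glue stick, the glue stick standing upright in the middle compartment. One thing to a compartment, resting on its floor as it now stands or lies, and leave the paper-clip box, the correction tape and the rubber stamp where they are.

Things in the scene. Friction and masses are not known exactly. Their poses are not given: they have to be found in the camera images.
- tray_two: Shallow light-wood tray with two equal square compartments side by side in a row, fixed to the desk. Outside 92 mm (x) by 180 mm (y), walls and dividers 4 mm thick and 18 mm high, floor 3 mm thick, each compartment 84 x 84 mm inside. Origin: centre of the underside, on the desk; compartment centres at x = 0 and y = -44 and +44 mm in the tray's frame; z up.
- tray_three: Shallow light-wood tray with three equal square compartments side by side in a row, fixed to the desk. Outside 92 mm (x) by 268 mm (y), walls and dividers 4 mm thick and 18 mm high, floor 3 mm thick, each compartment 84 x 84 mm inside. Origin: centre of the underside, on the desk; compartment centres at x = 0 and y = -88, 0 (the middle one) and +88 mm in the tray's frame; z up.
- usb_stick: Black memory stick with a bare metal plug, lying flat, 18 (x) x 48 (y) x 8 (z) mm. The case runs from y = -12 to +24 mm, the thin plug on to y = -24 mm (do not grip the plug): grip the case across x at about y = +6 mm. Origin: centre of its underside; z up as it lies.
- binder_clip: Black binder clip standing on its flat back, two wire handles sticking up: black body 16 (x) x 32 (y) x 18 (z) mm, 33 mm tall with the handles. Grip the black body across x. Origin: centre of its underside; z up as it lies.
- eraser: Block eraser in a card sleeve lying flat, 20 (x) x 44 (y) x 12 (z) mm; grip it across x. Origin: centre of its underside; z up as it lies.
- sharpener: Small grey metal pencil sharpener, 16 (x) x 26 (y) x 13 (z) mm, the smallest block; grip it across x. Origin: centre of its underside; z up as it lies.
- glue_stick: Glue stick, a cylinder standing upright on its base, 27 mm diameter, 90 mm tall. Origin: centre of its base; z up along it.
- clip_box: Clear shut plastic box with paper clips, 56 x 71 x 22 mm. Not wanted: stays where it is. Origin: centre of its underside.
- correction_tape: White correction-tape mouse with a blue spot, 33 x 81 x 15 mm. Not wanted: stays where it is. Origin: centre of its underside.
- rubber_stamp: Rubber stamp standing on its wooden base of 27 x 48 mm, with a black turned handle, 68 mm tall. Not wanted: stays where it is. Origin: centre of its underside.

How it is judged:
On the way, in this order (a step that is already met when the one before it is completed fails the run):
1. the memory stick and the binder clip lie in the two-compartment tray, one to a compartment, while nothing of the other kit is yet in the three-compartment tray ((((x of usb_stick in the frame of tray_two between -0.038 and 0.038 m and y of usb_stick in the frame of tray_two between 0.006 and 0.082 m and z of usb_stick in the frame of tray_two between -0.003 and 0.01 m and angle between usb_stick's own z axis and vertical below 0.2 rad) and (x of binder_clip in the frame of tray_two between -0.038 and 0.038 m and y of binder_clip in the frame of tray_two between -0.082 and -0.006 m and z of binder_clip in the frame of tray_two between -0.003 and 0.01 m and angle between binder_clip's own z axis and vertical below 0.2 rad)) or ((x of usb_stick in the frame of tray_two between -0.038 and 0.038 m and y of usb_stick in the frame of tray_two between -0.082 and -0.006 m and z of usb_stick in the frame of tray_two between -0.003 and 0.01 m and angle between usb_stick's own z axis and vertical below 0.2 rad) and (x of binder_clip in the frame of tray_two between -0.038 and 0.038 m and y of binder_clip in the frame of tray_two between 0.006 and 0.082 m and z of binder_clip in the frame of tray_two between -0.003 and 0.01 m and angle between binder_clip's own z axis and vertical below 0.2 rad))) and not (x of eraser in the frame of tray_three between -0.046 and 0.046 m and y of eraser in the frame of tray_three between -0.134 and 0.134 m and z of eraser in the frame of tray_three below 0.03 m) and not (x of sharpener in the frame of tray_three between -0.046 and 0.046 m and y of sharpener in the frame of tray_three between -0.134 and 0.134 m and z of sharpener in the frame of tray_three below 0.03 m) and not (x of glue_stick in the frame of tray_three between -0.046 and 0.046 m and y of glue_stick in the frame of tray_three between -0.134 and 0.134 m and z of glue_stick in the frame of tray_three below 0.03 m)), for 0.2 s.
2. the glue stick stands in the middle of the three-compartment tray, with the eraser and the sharpener in its two outer compartments, one each (x of glue_stick in the frame of tray_three between -0.038 and 0.038 m and y of glue_stick in the frame of tray_three between -0.038 and 0.038 m and z of glue_stick in the frame of tray_three between -0.003 and 0.01 m and angle between glue_stick's own z axis and vertical below 0.2 rad and (((x of eraser in the frame of tray_three between -0.038 and 0.038 m and y of eraser in the frame of tray_three between 0.05 and 0.126 m and z of eraser in the frame of tray_three between -0.003 and 0.01 m and angle between eraser's own z axis and vertical below 0.2 rad) and (x of sharpener in the frame of tray_three between -0.038 and 0.038 m and y of sharpener in the frame of tray_three between -0.126 and -0.05 m and z of sharpener in the frame of tray_three between -0.003 and 0.01 m and angle between sharpener's own z axis and vertical below 0.2 rad)) or ((x of eraser in the frame of tray_three between -0.038 and 0.038 m and y of eraser in the frame of tray_three between -0.126 and -0.05 m and z of eraser in the frame of tray_three between -0.003 and 0.01 m and angle between eraser's own z axis and vertical below 0.2 rad) and (x of sharpener in the frame of tray_three between -0.038 and 0.038 m and y of sharpener in the frame of tray_three between 0.05 and 0.126 m and z of sharpener in the frame of tray_three between -0.003 and 0.01 m and angle between sharpener's own z axis and vertical below 0.2 rad)))), for 0.2 s.
At the end, for the whole second after the job is handed in: Both kits as asked, one thing per compartment, glue stick upright in the middle: each origin within 38 mm of its compartment centre along the tray's x and y and under 10 mm above the desk, tilt below 0.2 rad, all at rest and released (all of step 2 and (((x of usb_stick in the frame of tray_two between -0.038 and 0.038 m and y of usb_stick in the frame of tray_two between 0.006 and 0.082 m and z of usb_stick in the frame of tray_two between -0.003 and 0.01 m and angle between usb_stick's own z axis and vertical below 0.2 rad) and (x of binder_clip in the frame of tray_two between -0.038 and 0.038 m and y of binder_clip in the frame of tray_two between -0.082 and -0.006 m and z of binder_clip in the frame of tray_two between -0.003 and 0.01 m and angle between binder_clip's own z axis and vertical below 0.2 rad)) or ((x of usb_stick in the frame of tray_two between -0.038 and 0.038 m and y of usb_stick in the frame of tray_two between -0.082 and -0.006 m and z of usb_stick in the frame of tray_two between -0.003 and 0.01 m and angle between usb_stick's own z axis and vertical below 0.2 rad) and (x of binder_clip in the frame of tray_two between -0.038 and 0.038 m and y of binder_clip in the frame of tray_two between 0.006 and 0.082 m and z of binder_clip in the frame of tray_two between -0.003 and 0.01 m and angle between binder_clip's own z axis and vertical below 0.2 rad))) and linear speed of each of usb_stick, binder_clip, eraser, sharpener, glue_stick below 0.02 m/s and contact force between the fingers and usb_stick below 0.05 N and contact force between the fingers and binder_clip below 0.05 N and contact force between the fingers and eraser below 0.05 N and contact force between the fingers and sharpener below 0.05 N and contact force between the fingers and glue_stick below 0.05 N); the robot touches nothing.
It fails at once if the paper-clip box is moved more than 30 mm or knocked over (distance of clip_box from where it was at the start of the episode above 0.03 m or angle between clip_box's own z axis and vertical above 0.5 rad).
It fails at once if the correction tape is moved more than 30 mm or knocked over (distance of correction_tape from where it was at the start of the episode above 0.03 m or angle between correction_tape's own z axis and vertical above 0.5 rad).
It fails at once if the rubber stamp is moved more than 30 mm or knocked over (distance of rubber_stamp from where it was at the start of the episode above 0.03 m or angle between rubber_stamp's own z axis and vertical above 0.5 rad).
It also fails if it takes over 118 s, if anything falls off the work surface, if the arm or the gripper's body presses on something with over 40 N, if the wrist force passes 120 N, or if a joint passes its speed limit or range.

### The arm

A 6-joint arm with a two-finger parallel gripper is mounted at the origin on a cart in front of the work surface, level with it; the furniture and walls round the work are solid. World frame = base frame: x ahead of the robot, y to its left, z up, the work surface at z = 0. Lengths are in m, angles in rad, forces in N, time in s.
With the tool pointing down it reaches from about 0.375 to 0.9 m from the base axis. Payload 3.1 kg.
Tool frame: the origin (TCP) lies midway between the tips of the shut fingers; the grasp point (between the pads) lies 19 mm behind it; z points along the fingers, y is the line along which they close (so a half turn about z gives the same grasp; the last joint's range is limited). The gripper opens to 85 mm and grips with 20 to 120 N. Pads are 22 mm wide; open, the fingers measure 114 mm over their backs; the gripper's body (76 mm by 85 mm) begins 54 mm behind the grasp point. The pads swing forward as they close: fully open they stand 13 mm farther back than shut.
Start: joints at [0.993, 0.527, 1.433, -0, 1.181, -0.178], TCP at [0.243, 0.576, 0.231] pointing down, gripper open.
Joint ranges: [-3.08, 3.08], [-0.75, 2.2], [0.22, 2.44], [-1.43, 4.57], [0, 2.65], [-2.85, 2.85]. Speed limits (rad/s): [2.79, 2.79, 3.14, 3.14, 3.14, 3.14].

### API

Orientations are given as a unit quaternion [x, y, z, w].
In Python, from station import manip gives the robot as it stands.
- The arm moves only by the tool drive_tool, never from a script. Its argument "motion" is a list that holds one entry, the list of rows, each a list of 5 numbers: the finger opening in mm, from 0 to 85.4, then the shift along the tool's x, y, z in units of 30 mm (1.0 is 30 mm), then the turn about the tool's z in units of 8 degrees (1.0 is 8 degrees). In form: [[[fingers, x, y, z, yaw], ...]]. A call has 1 to 10 rows; each row is the pose to reach, as a shift and turn from the pose commanded when the call began, along the tool's axes at that moment; what a row does not reach only later rows make up. A row lasts 1/10 s, in which the tool goes at most 50 mm and 8.59 degrees, less where a joint would pass 70% of its speed; a pose out of reach is approached as far as the arm can. A call with a gripper value outside its range is refused whole. The fingers move at their own pace and stop on an object; "squeeze" is the grip in N (left out, the last holds). Time passes only in rows, so rows that repeat a pose let the fingers close. It gives the time, the measured TCP pose, the force, the opening and the grip force at its end, in the units of the state.
- manip.sense(): the state, without advancing time (a new reading comes with each control period).
- manip.snapshot(name): name is "side" or "top"; returns the picture (480x640x3 uint8, red, green, blue); there is no depth.
- manip.camera_model(name): a dict with "fov_y" (degrees; the focal length in pixels is half the picture's height over the tangent of half this angle, whatever the lens; pixels are square), "cx", "cy" (the principal point, pixels), "k1" (the pictures are not rectified: a ray, as slopes to the right and down, at radius r is drawn at 1 + k1 r^2 times it, then the intrinsics apply), "origin" and "orientation" of the camera in the world. Camera axes: x right, y up, looking along -z (the intrinsics and any distortion apply to the point x, -y, -z); pixel columns grow to the right and rows downward; lengths in m; the calibration is good to about 2 mm. A picture is of the moment at which its call begins. camera_model takes no time and is no camera call.
- manip.sign_off(): hands the job in; it is judged then, once.
The state is a dict: "t": time; "q": joint angles; "qd": joint speeds; "tau": joint torques, N m; "tcp_pos": TCP position; "tool_rot": TCP orientation; "force": force on the tool from outside, world axes, zero at the start; "ft_torque": the same for the moment, N m; "finger_gap": opening from 0.0 (shut) to 1.0 (fully open); "gripper_force": force on a finger pad.
Only numpy, scipy, OpenCV 4.12 (cv2) and the standard library are available. Lean on these libraries where they do the work, as an engineer would, in place of code of your own. Each camera call takes 0.05 s, during which the arm holds its last target. There are 200 camera calls.

## Working session

There is one attempt and no reset: what is moved stays moved. The work goes in short steps, Python scripts to look and compute and a tool call to move; the robot and the scene stay as the last step left them, time stands still between calls to the robot, and variables do not carry over. Pictures are saved under pics/ and viewed, at most 14 in all, crops included, and the job is handed in when it is done.

Besides the shell and the picture viewer there is one more tool, called after "Request:" in YAML: its name, and indented under it one key for each argument. drive_tool: Moves the arm, as the interface text tells. Its arguments: {"type":"object","properties":{"motion":{"type":"array","items":{"type":"array","items":{"type":"array","items":{"type":"number"}}}},"squeeze":{"type":"number"}},"required":["motion"]}

```bash
mkdir -p pics; ls; python3 - <<'E'
from station import manip
import cv2
for n in("side","top"):
    cv2.imwrite(f"pics/{n}0.png",manip.snapshot(n)[:,:,::-1]); print(manip.camera_model(n))
s=manip.sense();print(s)
E
```

```text
pics
{'fov_y': 57.75009050025293, 'cx': 317.14901742574375, 'cy': 237.47968206781601, 'k1': -0.031896526145791325, 'origin': array([0.45535062, 0.69190502, 0.75956786]), 'orientation': array([-0.01768329,  0.36965342,  0.92755906, -0.05174786])}
{'fov_y': 46.601776116920355, 'cx': 320.11224971035676, 'cy': 235.47642623383848, 'k1': -0.012170110625494689, 'origin': array([ 0.39798146, -0.00394201,  1.26573422]), 'orientation': array([ 0.04398528, -0.03042732, -0.69964967,  0.71248144])}
{'t': 0.1, 'q': array([ 9.92536416e-01,  5.28361091e-01,  1.43379276e+00,  1.84436637e-05,
        1.18141627e+00, -1.78496099e-01]), 'qd': array([ 6.60399423e-05, -1.99360778e-03, -9.62917960e-04,  5.50215366e-04,
       -7.72695794e-04, -3.45113047e-04]), 'tau': array([-3.88647431e-04, -4.43305349e+01, -1.78586698e+01, -2.46913924e-04,
        3.81831836e-03, -4.79451199e-07]), 'tcp_pos': array([0.24285201, 0.57517677, 0.23043301]), 'tool_rot': array([ 1.98556931e-01,  9.80088857e-01, -9.15644486e-04, -3.73176281e-04]), 'force': array([ 0.04506014,  0.71564377, -0.08555597]), 'ft_torque': array([-0.00434322, -0.00849547,  0.00297886]), 'gripper_force': 0.0, 'finger_gap': 0.9999630475230676}
```

View pics/top0.png

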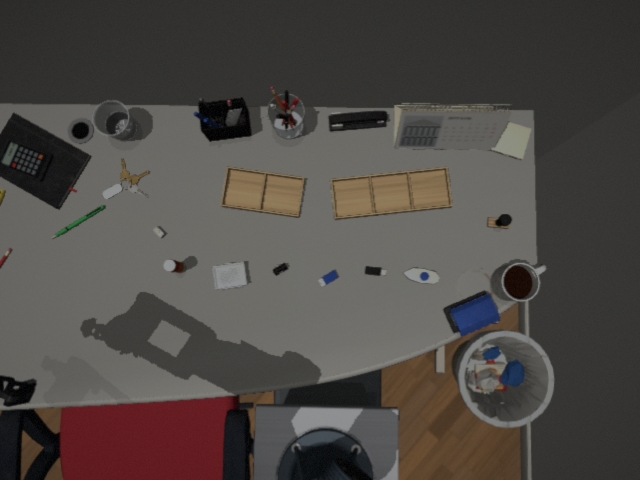

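View pics/side0.png

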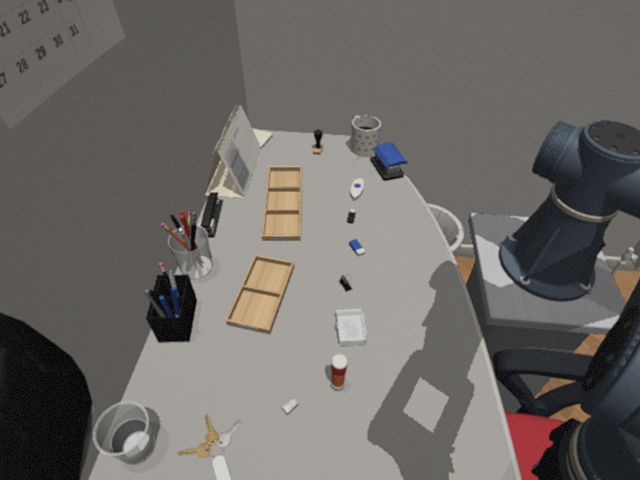

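The top view shows the sharpener (159,231), glue stick (173,266), clip box (230,275), binder clip (280,268), eraser (329,278), memory stick with its plug to the right (375,271), tape (422,276) and stamp (500,221). The two-compartment tray is centred near (264,192) and the three-compartment tray near (391,194). In the side view the same row runs from (290,406) up to (351,216).

```bash
cat > h.py <<'E'
import numpy as np,cv2
from scipy.spatial.transform import Rotation as R
from station import manip
def ray(n,uv):
    c=manip.camera_model(n);f=240/np.tan(np.radians(c["fov_y"]/2))
    K=np.array([[f,0,c["cx"]],[0,f,c["cy"]],[0,0,1]])
    p=cv2.undistortPoints(np.float64(uv).reshape(-1,1,2),K,np.array([c["k1"],0,0,0.]))[:,0]
    d=np.c_[p[:,0],-p[:,1],-np.ones(len(p))]
    return c["origin"],R.from_quat(c["orientation"]).apply(d)
def plane(n,uv,z):
    o,d=ray(n,uv); return o+d*((z-o[2])/d[:,2])[:,None]
def tri(a,b):   # top uv, side uv -> point, miss
    o1,d1=ray("top",a);o2,d2=ray("side",b);d1=d1[0];d2=d2[0]
    s=np.linalg.lstsq(np.c_[d1,-d2],o2-o1,rcond=None)[0]
    p,q=o1+s[0]*d1,o2+s[1]*d2
    return (p+q)/2,np.linalg.norm(p-q)
def seg(img,box,thr=14):
    x0,y0,x1,y1=box;c=cv2.cvtColor(img[y0:y1,x0:x1],cv2.COLOR_RGB2LAB).astype(float)
    m=(np.linalg.norm((c-np.median(c.reshape(-1,3),0))*[.8,1.5,1.5],axis=2)>thr).astype(np.uint8)
    cs,_=cv2.findContours(m,cv2.RETR_EXTERNAL,cv2.CHAIN_APPROX_NONE)
    k=max(cs,key=cv2.contourArea)
    return k+np.array([x0,y0])
E
cat > m.py <<'E'
from h import *
np.set_printoptions(precision=3,suppress=True)
T=manip.snapshot("top");S=manip.snapshot("side")
B=dict(usb=((358,260,396,284),(338,200,366,230)),clip=((266,256,296,282),(330,268,362,300)),
 eraser=((310,262,348,294),(340,230,374,264)),sharp=((144,220,174,242),(274,394,308,420)),
 glue=((155,250,195,282),(318,345,360,400)),tape=((398,260,445,292),(340,172,372,204)),box=((205,255,255,297),(326,300,376,352)),
 tray2=((212,158,314,224),(215,245,305,340)),tray3=((322,160,460,226),(256,158,310,246)))
hz=dict(usb=.008,clip=.018,eraser=.012,sharp=.013,glue=.09,tape=.015,box=.022,tray2=.018,tray3=.018)
vt,vs=T.copy(),S.copy()
for k,(bt,bs) in B.items():
    a,b=seg(T,bt),seg(S,bs)
    cv2.drawContours(vt,[a],-1,(255,0,255),1);cv2.drawContours(vs,[b],-1,(255,0,255),1)
    ra,rb=cv2.minAreaRect(a),cv2.minAreaRect(b)
    p,e=tri(ra[0],rb[0])
    w=plane("top",a.reshape(-1,2),hz[k])[:,:2].astype(np.float32)
    r=cv2.minAreaRect(w*1000)
    w2=plane("side",b.reshape(-1,2),hz[k]/2)[:,:2].astype(np.float32);r2=cv2.minAreaRect(w2*1000)
    print(k,"tri",p,"miss %.4f"%e,"top-rect",np.round(np.array(r[0])),np.round(r[1]),round(r[2]),"side-rect",np.round(r2[0]),np.round(r2[1]),round(r2[2]),"px",np.round(ra[0]),np.round(rb[0]))
    if "tray" in k: print(cv2.boxPoints(r))
a=cv2.resize(vt[150:305,140:460],None,fx=2.5,fy=2.5,interpolation=cv2.INTER_CUBIC)
cv2.imwrite("pics/t1.png",a[:,:,::-1])
b=cv2.resize(vs[150:430,210:390],None,fx=2.1,fy=2.1,interpolation=cv2.INTER_CUBIC)
cv2.imwrite("pics/s1.png",b[:,:,::-1])
E
python3 m.py
```

```text
usb tri [ 0.453 -0.103  0.004] miss 0.0001 top-rect [ 453. -103.] [47. 20.] 85 side-rect [ 453. -103.] [53. 21.] 84 px [375. 271.] [351. 216.]
clip tri [0.455 0.109 0.003] miss 0.0001 top-rect [455. 108.] [20. 39.] 30 side-rect [456. 113.] [22. 45.] 24 px [281. 268.] [344. 283.]
eraser tri [0.435 0.001 0.004] miss 0.0016 top-rect [436.   1.] [22. 47.] 32 side-rect [434.   3.] [27. 53.] 30 px [328. 278.] [357. 247.]
sharp tri [0.534 0.39  0.   ] miss 0.0011 top-rect [533. 386.] [28. 18.] 47 side-rect [533. 392.] [27. 17.] 48 px [160. 232.] [290. 406.]
glue tri [0.457 0.333 0.033] miss 0.0034 top-rect [453. 317.] [33. 68.] 11 side-rect [459. 337.] [70. 39.] 86 px [179. 265.] [335. 372.]
tape tri [ 0.445 -0.208  0.005] miss 0.0018 top-rect [ 446. -206.] [77. 32.] 83 side-rect [ 444. -207.] [94. 34.] 84 px [421. 275.] [356. 189.]
box tri [ 0.438  0.222 -0.002] miss 0.0024 top-rect [438. 217.] [56. 81.] 10 side-rect [437. 228.] [62. 72.] 11 px [232. 275.] [350. 330.]
tray2 tri [ 0.632  0.154 -0.001] miss 0.0031 top-rect [627. 152.] [186.  95.] 83 side-rect [629. 155.] [193.  99.] 83 px [264. 192.] [260. 293.]
[[568.263  65.08 ]
 [662.97   53.049]
 [686.455 237.922]
 [591.747 249.952]]
tray3 tri [ 0.633 -0.138  0.003] miss 0.0003 top-rect [ 631. -137.] [150. 312.] 1 side-rect [ 641. -148.] [152. 340.] 7 px [390. 192.] [282. 202.]
[[ 553.461   18.026]
 [ 558.172 -293.852]
 [ 707.819 -291.592]
 [ 703.108   20.287]]
```

View pics/t1.png

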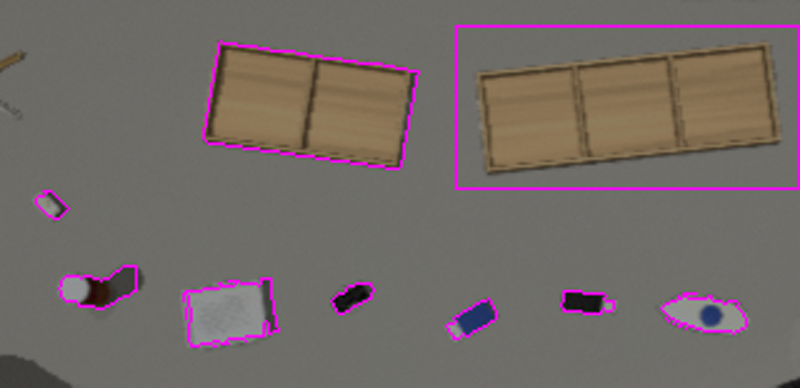

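View pics/s1.png

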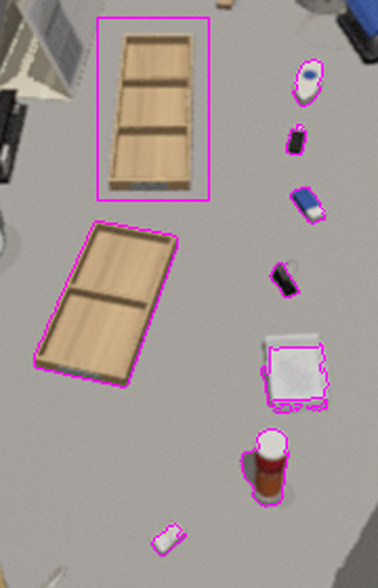

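The contours fit all the items and tray_two. The tray_three box caught the wood as background, so I read its corners off the enlarged crop: px (331,179), (447,168), (452,207), (336,219). The glue cap is at px (170,266) in the top view and (339,360) in the side view.

```bash
cat > plan.py <<'E'
import sys
from h import *
def plan(x,y,z,yaw=None):   # yaw: world angle of closing line, deg
    s=manip.sense();r=R.from_quat(s["tool_rot"]);d=r.inv().apply(np.array([x,y,z])-s["tcp_pos"])/.03
    ty=r.apply([0,1,0]);a=np.degrees(np.arctan2(ty[1],ty[0]));w=0
    if yaw is not None: w=(a-yaw+90)%180-90
    return np.round(np.r_[d,w/8],3),"yaw now %.1f q6 %.2f gap %.3f t %.1f"%(a,s["q"][5],s["finger_gap"],s["t"])
if __name__=="__main__": print(*plan(*map(float,sys.argv[1:])))
E
python3 - <<'E'
from h import *
c=[(330.8,179.2),(447.2,167.6),(452,206.8),(335.6,218.8)]
w=plane("top",c,.018);print(w.round(3),w.mean(0).round(4),cv2.minAreaRect((w[:,:2]*1000).astype(np.float32)))
S=[(270,168),(300,168),(300,239),(262.5,239)]
w=plane("side",[(210+x/2.1,150+y/2.1) for x,y in [(125,37),(191,37),(190,189),(110,189)]],.018);print(w.round(3),w.mean(0).round(4))
print("glue cap",tri((170,265.6),(339,360)),plane("top",(170,265.6),.09))
# rim heights of trays: same corner in both views
print("rims",tri((330.8,179.2),(210+110/2.1,150+181/2.1)),tri((228,167),(210+37/2.1,150+357/2.1)))
E
python3 plan.py .453 -.097 .10 -5
```

```text
[[ 0.659 -0.001  0.018]
 [ 0.69  -0.265  0.018]
 [ 0.6   -0.275  0.018]
 [ 0.568 -0.013  0.018]] [ 0.6291 -0.1383  0.018 ] ((628.826171875, -137.9700927734375), (91.54865264892578, 265.9382019042969), 6.683268070220947)
[[ 0.688 -0.256  0.018]
 [ 0.602 -0.266  0.018]
 [ 0.566  0.006  0.018]
 [ 0.654  0.016  0.018]] [ 0.6273 -0.1252  0.018 ]
glue cap (array([0.45297712, 0.3375773 , 0.08853713]), np.float64(0.0012724021699758957)) [[0.45227391 0.33718538 0.09      ]]
rims (array([ 6.58757813e-01, -6.32813391e-04,  1.31839159e-02]), np.float64(0.00208624419382397)) (array([0.6832032 , 0.23589059, 0.01352892]), np.float64(0.002877685919903916))
[-15.173 -17.913   4.377   9.012] yaw now 67.1 q6 -0.18 gap 1.002 t 0.2
```

Request:
drive_tool:
  motion:
    - [[45, -15.17, -17.91, 4.4, 9], [45, -15.17, -17.91, 4.4, 9], [45, -15.17, -17.91, 4.4, 9], [45, -15.17, -17.91, 4.4, 9], [45, -15.17, -17.91, 4.4, 9], [45, -15.17, -17.91, 4.4, 9], [45, -15.17, -17.91, 4.4, 9], [45, -15.17, -17.91, 4.4, 9], [45, -15.17, -17.91, 4.4, 9], [45, -15.17, -17.91, 4.4, 9]]
  squeeze: 30

```text
t: 1.2
tcp_pos: [0.3904, 0.1048, 0.139]
tool_rot: [0.737, 0.676, 0.0, 0.0]
force: [1.9, 0.6, 0.1]
finger_gap: 0.529
gripper_force: 0.0
```

```bash
python3 plan.py .453 -.097 .05 -5
```

```text
[-6.522e+00  2.656e+00  2.969e+00  6.000e-03] yaw now -5.0 q6 0.07 gap 0.529 t 1.2
```

Request:
drive_tool:
  motion:
    - [[45, -6.5, 2.6, 2.9, 0], [45, -6.5, 2.6, 2.9, 0], [45, -6.5, 2.6, 2.9, 0], [45, -6.5, 2.6, 2.9, 0], [45, -6.5, 2.6, 2.9, 0], [45, -6.5, 2.6, 2.9, 0], [45, -6.5, 2.6, 2.9, 0], [45, -6.5, 2.6, 2.9, 0]]

```text
t: 2.0
tcp_pos: [0.45, -0.0931, 0.0525]
tool_rot: [0.736, 0.677, -0.0, -0.001]
force: [0.2, 0.3, -0.3]
finger_gap: 0.524
gripper_force: 0.0
```

```bash
python3 plan.py .453 -.097 .003 -5; python3 - <<'E'
from h import *
T=manip.snapshot("top");S=manip.snapshot("side")
a=cv2.resize(T[220:320,310:440],None,fx=4,fy=4,interpolation=cv2.INTER_CUBIC)
b=cv2.resize(S[150:270,310:390],None,fx=400/120,fy=400/120,interpolation=cv2.INTER_CUBIC)
cv2.imwrite("pics/g1.png",np.hstack([a,b])[:,:,::-1])
E
```

```text
[-0.122  0.113  1.648  0.018] yaw now -4.9 q6 -0.36 gap 0.524 t 2.0
```

View pics/g1.png

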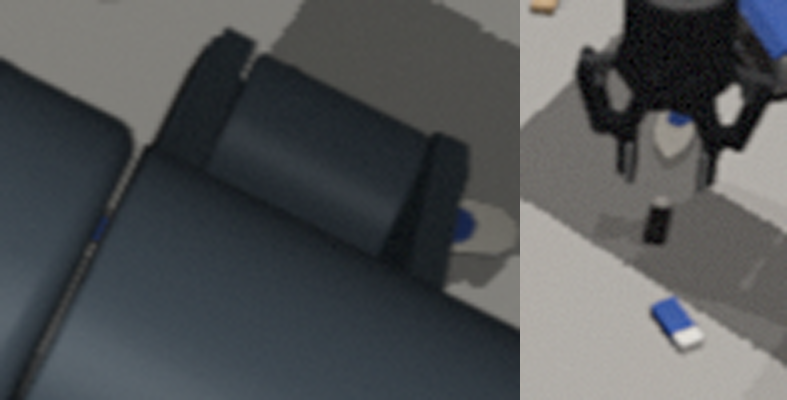

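The side crop shows the open fingers straddling the stick, which is at crop (657,225). Next I descend and grip.

Request:
drive_tool:
  motion:
    - [[45, -0.12, 0.11, 0.8, 0], [45, -0.12, 0.11, 1.55, 0], [45, -0.12, 0.11, 1.63, 0], [10, -0.12, 0.11, 1.63, 0], [10, -0.12, 0.11, 1.63, 0], [10, -0.12, 0.11, 1.63, 0], [10, -0.12, 0.11, 1.63, 0], [10, -0.12, 0.11, 1.63, 0]]

```text
t: 2.9
tcp_pos: [0.4543, -0.0982, 0.0042]
tool_rot: [0.737, 0.676, 0.0, 0.001]
force: [-0.3, 1.4, 7.3]
finger_gap: 0.197
gripper_force: 30.0
```

```bash
python3 plan.py .6235 .1093 .07 -7
```

```text
[ 7.373  5.03  -2.189  0.261] yaw now -4.9 q6 -0.37 gap 0.197 t 2.9
```

Request:
drive_tool:
  motion:
    - [[10, 0, 0, -1.5, 0], [10, 1, 0.7, -2.2, 0.2], [10, 7.37, 5.03, -2.2, 0.3], [10, 7.37, 5.03, -2.2, 0.3], [10, 7.37, 5.03, -2.2, 0.3], [10, 7.37, 5.03, -2.2, 0.3], [10, 7.37, 5.03, -2.2, 0.3], [10, 7.37, 5.03, -2.2, 0.3], [10, 7.37, 5.03, -2.2, 0.3], [10, 7.37, 5.03, -2.2, 0.3]]

```text
t: 3.9
tcp_pos: [0.6216, 0.1083, 0.0689]
tool_rot: [0.751, 0.66, -0.001, -0.001]
force: [-0.5, 0.3, -0.4]
finger_gap: 0.194
gripper_force: 29.4
```

```bash
python3 plan.py .6235 .1093 .007 -7
```

```text
[ 0.044  0.062  2.065 -0.044] yaw now -7.3 q6 0.12 gap 0.194 t 3.9
```

Request:
drive_tool:
  motion:
    - [[10, 0, 0, 1.2, 0], [10, 0, 0.05, 1.9, 0], [10, 0, 0.05, 2.04, 0], [10, 0, 0.05, 2.04, 0], [32, 0, 0.05, 2.04, 0], [32, 0, 0.05, 2.04, 0], [32, 0, 0.05, 2.04, 0], [32, 0, 0.05, 1, 0], [45, 0, 0.05, -0.5, 0], [45, 0, 0.05, -1, 0]]

```text
t: 4.9
tcp_pos: [0.6273, 0.109, 0.1035]
tool_rot: [0.751, 0.661, 0.003, 0.002]
force: [1.1, -0.5, 0.1]
finger_gap: 0.527
gripper_force: 0.0
```

```bash
python3 plan.py .4555 .110 .08 29
```

```text
[-0.697 -5.688  0.742 -4.538] yaw now -7.3 q6 0.12 gap 0.527 t 4.9
```

Request:
drive_tool:
  motion:
    - [[45, -0.7, -5.69, 0.7, -4.5], [45, -0.7, -5.69, 0.7, -4.5], [45, -0.7, -5.69, 0.7, -4.5], [45, -0.7, -5.69, 0.7, -4.5], [45, -0.7, -5.69, 0.7, -4.5], [45, -0.7, -5.69, 0.7, -4.5], [45, -0.7, -5.69, 0.7, -4.5], [45, -0.7, -5.69, 0.7, -4.5]]

```text
t: 5.7
tcp_pos: [0.4549, 0.1098, 0.0784]
tool_rot: [0.51, 0.86, 0.001, 0.001]
force: [-0.2, 0.2, 0.6]
finger_gap: 0.531
gripper_force: 0.0
```

```bash
python3 plan.py .4555 .110 .003 29; python3 - <<'E'
from h import *
T=manip.snapshot("top");S=manip.snapshot("side")
a=cv2.resize(T[150:300,200:330],None,fx=3,fy=3,interpolation=cv2.INTER_CUBIC)
b=cv2.resize(S[200:350,220:370],None,fx=3,fy=3,interpolation=cv2.INTER_CUBIC)
cv2.imwrite("pics/g2.png",np.hstack([a,b])[:,:,::-1])
E
```

```text
[ 1.000e-03  1.500e-02  2.515e+00 -4.700e-02] yaw now 28.6 q6 -0.50 gap 0.531 t 5.7
```

View pics/g2.png

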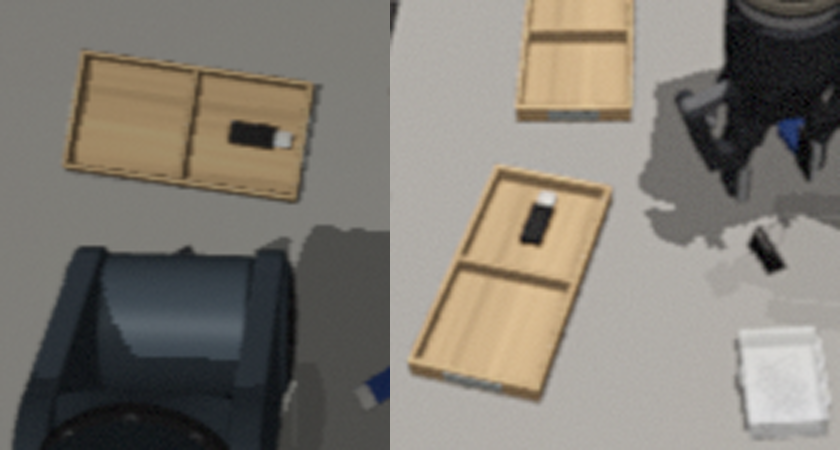

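The memory stick lies in the right-hand compartment of tray_two, crop (260,135). The fingers stand over the clip, side crop (767,250).

Request:
drive_tool:
  motion:
    - [[45, 0, 0, 1.3, 0], [45, 0, 0, 2.3, 0], [45, 0, 0, 2.46, 0], [45, 0, 0, 2.46, 0], [5, 0, 0, 2.46, 0], [5, 0, 0, 2.46, 0], [5, 0, 0, 2.46, 0], [5, 0, 0, 2.46, 0], [5, 0, 0, 2.46, 0], [5, 0, 0, 2.46, 0]]

```text
t: 6.8
tcp_pos: [0.4536, 0.1099, 0.0056]
tool_rot: [0.51, 0.86, 0.001, 0.001]
force: [0.4, 0.1, 7.0]
finger_gap: 0.129
gripper_force: 29.0
```

```bash
python3 plan.py .6335 .1967 .08 -7
```

```text
[-0.345  6.656 -2.462  4.462] yaw now 28.7 q6 -0.50 gap 0.129 t 6.8
```

Request:
drive_tool:
  motion:
    - [[5, 0, 0, -1, 0], [5, 0, 0, -2, 0], [5, -0.34, 6.66, -2.46, 4.5], [5, -0.34, 6.66, -2.46, 4.5], [5, -0.34, 6.66, -2.46, 4.5], [5, -0.34, 6.66, -2.46, 4.5], [5, -0.34, 6.66, -2.46, 4.5], [5, -0.34, 6.66, -2.46, 4.5], [5, -0.34, 6.66, -2.46, 4.5], [5, -0.34, 6.66, -2.46, 4.5]]

```text
t: 7.8
tcp_pos: [0.6306, 0.1962, 0.0778]
tool_rot: [0.751, 0.661, -0.001, -0.001]
force: [-0.6, 0.3, -0.1]
finger_gap: 0.133
gripper_force: 27.5
```

```bash
python3 plan.py .6335 .1967 .009 -7; python3 - <<'E'
from h import *
S=manip.snapshot("side")
b=cv2.resize(S[200:350,200:370],None,fx=3,fy=3,interpolation=cv2.INTER_CUBIC)
cv2.imwrite("pics/g3.png",b[:,:,::-1])
E
```

```text
[ 0.031  0.102  2.292 -0.037] yaw now -7.3 q6 0.26 gap 0.133 t 7.8
```

View pics/g3.png

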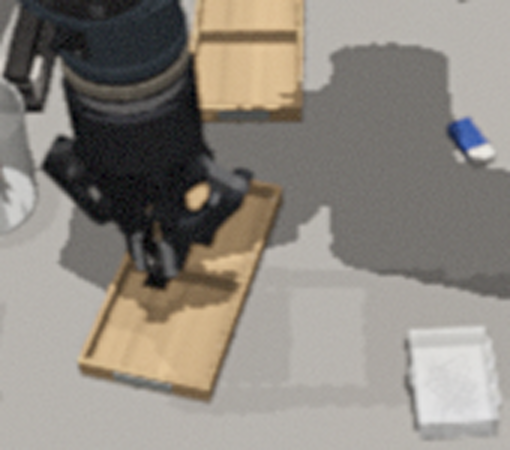

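The clip is held between the fingertips at (155,282), and its starting spot is empty. Next I lower it.

Request:
drive_tool:
  motion:
    - [[5, 0.03, 0.1, 1.2, 0], [5, 0.03, 0.1, 2.1, 0], [5, 0.03, 0.1, 2.27, 0], [5, 0.03, 0.1, 2.27, 0], [34, 0.03, 0.1, 2.27, 0], [34, 0.03, 0.1, 2.27, 0], [34, 0.03, 0.1, 2.27, 0], [34, 0.03, 0.1, 2.27, 0], [34, 0.03, 0.1, 1, 0], [45, 0.03, 0.1, -0.8, 0]]

```text
t: 8.85
tcp_pos: [0.6333, 0.197, 0.096]
tool_rot: [0.751, 0.661, -0.003, -0.002]
force: [0.9, 0.2, 0.7]
finger_gap: 0.526
gripper_force: 0.0
```

```bash
python3 plan.py .4355 .0015 .08 31
```

```text
[-7.301 -5.708  0.591 -4.789] yaw now -7.3 q6 0.26 gap 0.526 t 8.8
```

Request:
drive_tool:
  motion:
    - [[45, -7.3, -5.7, 0.55, -4.8], [45, -7.3, -5.7, 0.55, -4.8], [45, -7.3, -5.7, 0.55, -4.8], [45, -7.3, -5.7, 0.55, -4.8], [45, -7.3, -5.7, 0.55, -4.8], [45, -7.3, -5.7, 0.55, -4.8], [45, -7.3, -5.7, 0.55, -4.8], [45, -7.3, -5.7, 0.55, -4.8], [45, -7.3, -5.7, 0.55, -4.8], [45, -7.3, -5.7, 0.55, -4.8]]

```text
t: 9.85
tcp_pos: [0.4399, 0.0024, 0.082]
tool_rot: [0.491, 0.871, 0.0, 0.001]
force: [0.2, -0.6, 0.2]
finger_gap: 0.528
gripper_force: 0.0
```

```bash
python3 plan.py .4355 .0015 .004 31; python3 - <<'E'
from h import *
T=manip.snapshot("top");S=manip.snapshot("side")
a=cv2.resize(T[150:300,200:330],None,fx=3,fy=3,interpolation=cv2.INTER_CUBIC)
b=cv2.resize(S[200:350,220:370],None,fx=3,fy=3,interpolation=cv2.INTER_CUBIC)
cv2.imwrite("pics/g4.png",np.hstack([a,b])[:,:,::-1])
k=seg(T,(226,175,258,210),25);r=cv2.minAreaRect(k);print(r);print(plane("top",r[0],.015))
k=seg(T,(270,185,300,208),25);r=cv2.minAreaRect(k);print(r);print(plane("top",r[0],.01))
E
```

```text
[ 0.054 -0.143  2.599  0.022] yaw now 31.2 q6 -0.79 gap 0.528 t 9.8
((243.93080139160156, 189.05384826660156), (16.248550415039062, 7.31804895401001), 7.125016689300537)
[[0.63355215 0.19738142 0.015     ]]
((286.392333984375, 194.86154174804688), (21.333974838256836, 8.310327529907227), 7.125016689300537)
[[0.62252854 0.10034455 0.01      ]]
```

View pics/g4.png

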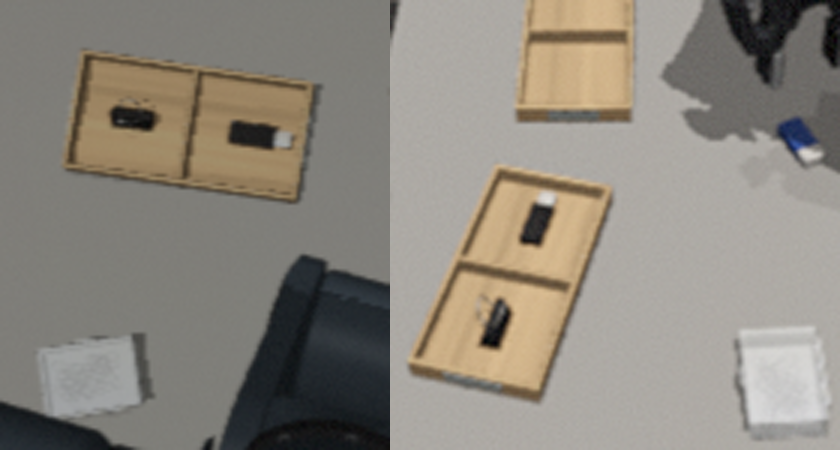

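Both items sit in tray_two. The clip's handles show at crop (135,100) top and (480,305) side, so I check that it is still standing by triangulating a handle tip.

```bash
python3 - <<'E'
from h import *
T=manip.snapshot("top");S=manip.snapshot("side")
a=cv2.resize(T[172:204,228:260],None,fx=12,fy=12,interpolation=cv2.INTER_CUBIC)
b=cv2.resize(S[290:322,234:266],None,fx=12,fy=12,interpolation=cv2.INTER_CUBIC)
im=cv2.convertScaleAbs(np.hstack([a,b])[:,:,::-1],alpha=1.5)
cv2.imwrite("pics/g5.png",im)
# expected pixels: project body base/top and handle tips of an upright clip
def proj(n,P):
    c=manip.camera_model(n);f=240/np.tan(np.radians(c["fov_y"]/2))
    q=R.from_quat(c["orientation"]).inv().apply(np.array(P)-c["origin"]);x,y=q[:,0]/-q[:,2],-q[:,1]/-q[:,2]
    k=1+c["k1"]*(x*x+y*y);return np.c_[c["cx"]+f*x*k,c["cy"]+f*y*k]
P=[[.6335,.197,z] for z in(.003,.021,.036)]
print((proj("top",P)-[228,172])*12,(proj("side",P)-[234,290])*12+[384,0])
E
```

```text
[[202.76074782 216.68922367]
 [188.28780355 198.99230734]
 [175.91129705 183.85870175]] [[645.00181947 229.28976068]
 [634.65317761 169.30035147]
 [625.7971823  117.92793128]]
```

View pics/g5.png

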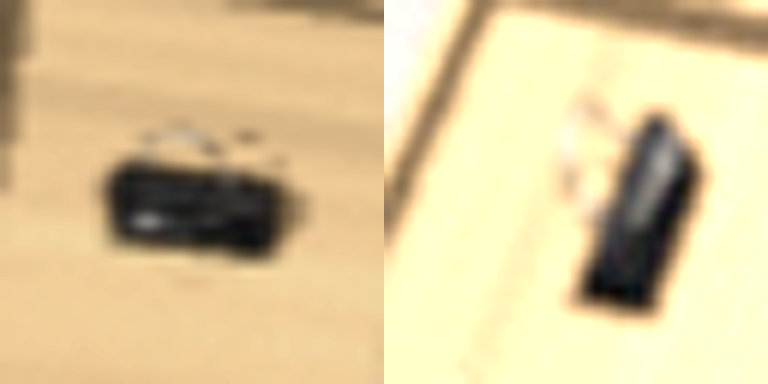

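```bash
python3 - <<'E'
from h import *
t=lambda u,v:(228+u/12,172+v/12)
s=lambda u,v:(234+(u-384)/12,290+v/12)
for a in((165,130),(180,128),(200,135)):
  for b in((565,150),(575,110),(590,100),(575,190)):
    p,e=tri(t(*a),s(*b)); print(a,b,p.round(4),round(e,4))
T=manip.snapshot("top")
E
```

```text
(165, 130) (565, 150) [0.6444 0.2004 0.0298] 0.0011
(165, 130) (575, 110) [0.6422 0.1987 0.0395] 0.0015
(165, 130) (590, 100) [0.6406 0.1982 0.0422] 0.0037
(165, 130) (575, 190) [0.6448 0.2018 0.0204] 0.0039
(180, 128) (565, 150) [0.6454 0.1981 0.0264] 0.0013
(180, 128) (575, 110) [0.6432 0.1965 0.0362] 0.0018
(180, 128) (590, 100) [0.6415 0.1959 0.0389] 0.0039
(180, 128) (575, 190) [0.6458 0.1995 0.017 ] 0.0041
(200, 135) (565, 150) [0.6458 0.1951 0.0219] 0.0002
(200, 135) (575, 110) [0.6436 0.1935 0.0317] 0.0003
(200, 135) (590, 100) [0.6419 0.1929 0.0344] 0.0025
(200, 135) (575, 190) [0.6462 0.1965 0.0123] 0.0026
```

The handle tips triangulate to 30–36 mm height, about 9 mm off the axis, so the clip stands upright and kit 1 is complete. On to the eraser.

Request:
drive_tool:
  motion:
    - [[45, 0.05, -0.14, 1.3, 0], [45, 0.05, -0.14, 2.4, 0], [45, 0.05, -0.14, 2.55, 0], [45, 0.05, -0.14, 2.55, 0], [5, 0.05, -0.14, 2.55, 0], [5, 0.05, -0.14, 2.55, 0], [5, 0.05, -0.14, 2.55, 0], [5, 0.05, -0.14, 2.55, 0], [5, 0.05, -0.14, 2.55, 0], [5, 0.05, -0.14, 2.55, 0]]

```text
t: 11.1
tcp_pos: [0.4349, 0.0009, 0.0066]
tool_rot: [0.492, 0.871, 0.0, 0.001]
force: [0.4, 1.1, 7.8]
finger_gap: 0.21
gripper_force: 30.3
```

```bash
python3 plan.py .639 -.225 .075 7
```

```text
[-9.965  1.941 -2.253  3.012] yaw now 31.1 q6 -0.80 gap 0.210 t 11.1
```

Request:
drive_tool:
  motion:
    - [[5, 0, 0, -1.2, 0], [5, 0, 0, -2.2, 0], [5, -9.97, 1.94, -2.25, 3], [5, -9.97, 1.94, -2.25, 3], [5, -9.97, 1.94, -2.25, 3], [5, -9.97, 1.94, -2.25, 3], [5, -9.97, 1.94, -2.25, 3], [5, -9.97, 1.94, -2.25, 3], [5, -9.97, 1.94, -2.25, 3], [5, -9.97, 1.94, -2.25, 3]]

```text
t: 12.1
tcp_pos: [0.6387, -0.2263, 0.073]
tool_rot: [0.663, 0.749, 0.0, 0.0]
force: [-0.4, 0.8, 0.3]
finger_gap: 0.206
gripper_force: 29.5
```

```bash
python3 plan.py .639 -.225 .0105 7
```

```text
[ 0.043  0.014  2.083 -0.   ] yaw now 7.0 q6 -0.63 gap 0.206 t 12.1
```

Request:
drive_tool:
  motion:
    - [[5, 0, 0, 1.2, 0], [5, 0.04, 0, 1.95, 0], [5, 0.04, 0, 2.08, 0], [5, 0.04, 0, 2.08, 0], [36, 0.04, 0, 2.08, 0], [36, 0.04, 0, 2.08, 0], [36, 0.04, 0, 2.08, 0], [36, 0.04, 0, 2.08, 0], [36, 0.04, 0, 1, 0], [45, 0.04, 0, -1, 0]]

```text
t: 13.1
tcp_pos: [0.6355, -0.2225, 0.0899]
tool_rot: [0.662, 0.749, -0.001, -0.004]
force: [0.9, -0.9, -0.2]
finger_gap: 0.53
gripper_force: 0.0
```

```bash
python3 plan.py .5335 .388 .11 -43
```

```text
[20.618 -0.869 -0.558  6.26 ] yaw now 7.1 q6 -0.63 gap 0.530 t 13.1
```

Request:
drive_tool:
  motion:
    - [[45, 20.6, -0.87, -1.2, 6.2], [45, 20.6, -0.87, -1.2, 6.2], [45, 20.6, -0.87, -1.2, 6.2], [45, 20.6, -0.87, -1.2, 6.2], [45, 20.6, -0.87, -1.2, 6.2], [45, 20.6, -0.87, -1.2, 6.2], [45, 20.6, -0.87, -1.2, 6.2], [45, 20.6, -0.87, -1.2, 6.2], [45, 20.6, -0.87, -1.2, 6.2], [45, 20.6, -0.87, -1.2, 6.2]]

```text
t: 14.1
tcp_pos: [0.5558, 0.267, 0.122]
tool_rot: [0.915, 0.403, 0.0, 0.0]
force: [0.4, -0.2, -1.2]
finger_gap: 0.52
gripper_force: 0.0
```

```bash
python3 plan.py .5335 .388 .06 -43;
```

```text
[ 2.47  -3.273  2.067  0.061] yaw now -42.5 q6 1.01 gap 0.520 t 14.1
```

Request:
drive_tool:
  motion:
    - [[45, 2.45, -3.25, 0.5, 0], [45, 2.45, -3.25, 0.5, 0], [45, 2.45, -3.25, 2.05, 0], [45, 2.45, -3.25, 2.05, 0], [45, 2.45, -3.25, 2.05, 0], [45, 2.45, -3.25, 2.05, 0]]

```text
t: 14.7
tcp_pos: [0.5353, 0.3844, 0.0613]
tool_rot: [0.916, 0.402, 0.001, 0.0]
force: [0.4, -1.1, 0.3]
finger_gap: 0.521
gripper_force: 0.0
```

```bash
python3 plan.py .5335 .388 .004 -43; python3 - <<'E'
from h import *
T=manip.snapshot("top");S=manip.snapshot("side")
a=cv2.resize(T[150:300,320:460],None,fx=3,fy=3,interpolation=cv2.INTER_CUBIC)
b=cv2.resize(S[330:430,240:360],None,fx=3,fy=3,interpolation=cv2.INTER_CUBIC)
b=cv2.copyMakeBorder(b,0,150,0,0,cv2.BORDER_CONSTANT)
cv2.imwrite("pics/g6.png",np.hstack([a,b])[:,:,::-1])
E
```

```text
[ 0.046 -0.126  1.911  0.054] yaw now -42.6 q6 1.20 gap 0.521 t 14.7
```

View pics/g6.png

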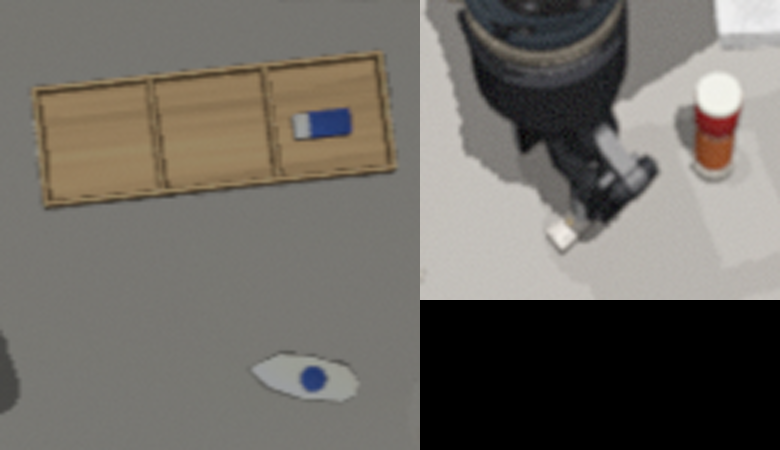

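The eraser sits in the right compartment of tray_three (crop 322,124). The fingers are over the sharpener (crop 562,236).

Request:
drive_tool:
  motion:
    - [[45, 0.04, -0.12, 1, 0], [45, 0.04, -0.12, 1.8, 0], [45, 0.04, -0.12, 1.87, 0], [45, 0.04, -0.12, 1.87, 0], [5, 0.04, -0.12, 1.87, 0], [5, 0.04, -0.12, 1.87, 0], [5, 0.04, -0.12, 1.87, 0], [5, 0.04, -0.12, 1.87, 0], [5, 0.04, -0.12, 1.87, 0], [5, 0.04, -0.12, 1.87, 0]]

```text
t: 15.8
tcp_pos: [0.5336, 0.3889, 0.006]
tool_rot: [0.915, 0.403, 0.002, 0.0]
force: [-0.4, -1.3, 5.8]
finger_gap: 0.171
gripper_force: 30.9
```

```bash
python3 plan.py .619 -.051 .09 7
```

```text
[-8.882 12.007 -2.807 -6.186] yaw now -42.5 q6 1.20 gap 0.171 t 15.8
```

Request:
drive_tool:
  motion:
    - [[5, 0, 0, -1.2, 0], [5, 0, 0, -2.8, 0], [5, -8.88, 12, -2.8, -6.2], [5, -8.88, 12, -2.8, -6.2], [5, -8.88, 12, -2.8, -6.2], [5, -8.88, 12, -2.8, -6.2], [5, -8.88, 12, -2.8, -6.2], [5, -8.88, 12, -2.8, -6.2], [5, -8.88, 12, -2.8, -6.2], [5, -8.88, 12, -2.8, -6.2]]

```text
t: 16.8
tcp_pos: [0.606, 0.0088, 0.0884]
tool_rot: [0.662, 0.75, 0.0, 0.0]
force: [1.0, -0.2, -0.7]
finger_gap: 0.172
gripper_force: 30.2
```

```bash
python3 plan.py .619 -.051 .06 7
```

```text
[-2.033  0.181  0.948  0.016] yaw now 7.1 q6 -0.29 gap 0.172 t 16.8
```

Request:
drive_tool:
  motion:
    - [[5, -1.95, 0.18, 0.95, 0], [5, -1.95, 0.18, 0.95, 0], [5, -1.95, 0.18, 0.95, 0], [5, -1.95, 0.18, 0.95, 0]]

```text
t: 17.2
tcp_pos: [0.6177, -0.0458, 0.0595]
tool_rot: [0.662, 0.749, -0.0, -0.001]
force: [0.3, -0.4, -0.6]
finger_gap: 0.175
gripper_force: 30.2
```

```bash
python3 plan.py .619 -.051 .010 7
```

```text
[-0.18   0.022  1.65   0.01 ] yaw now 7.1 q6 -0.38 gap 0.175 t 17.2
```

Request:
drive_tool:
  motion:
    - [[5, -0.15, 0.02, 0.9, 0], [5, -0.15, 0.02, 1.5, 0], [5, -0.15, 0.02, 1.63, 0], [5, -0.15, 0.02, 1.63, 0], [34, -0.15, 0.02, 1.63, 0], [34, -0.15, 0.02, 1.63, 0], [34, -0.15, 0.02, 1.63, 0], [34, -0.15, 0.02, 1.63, 0], [34, -0.15, 0.02, 0.5, 0], [70, -0.15, 0.02, -1.1, 0]]

```text
t: 18.2
tcp_pos: [0.6172, -0.0508, 0.0907]
tool_rot: [0.662, 0.749, -0.002, -0.003]
force: [1.0, -0.2, 0.2]
finger_gap: 0.551
gripper_force: 0.0
```

```bash
python3 plan.py .4525 .3375 .15 -60
```

```text
[13.525 -3.868 -1.915  8.383] yaw now 7.1 q6 -0.39 gap 0.551 t 18.2
```

Request:
drive_tool:
  motion:
    - [[70, 0, 0, -1.9, 0], [70, 13.5, -3.85, -1.9, 0], [70, 13.5, -3.85, -1.9, 0], [70, 13.5, -3.85, -1.9, 0], [70, 13.5, -3.85, -1.9, 0], [70, 13.5, -3.85, -1.9, 0], [70, 13.5, -3.85, -1.9, 0], [70, 13.5, -3.85, -1.9, 0], [70, 13.5, -3.85, -1.9, 0], [70, 13.5, -3.85, -1.9, 0]]

```text
t: 19.2
tcp_pos: [0.4527, 0.3399, 0.15]
tool_rot: [0.661, 0.751, 0.0, -0.0]
force: [-0.2, 0.3, 0.9]
finger_gap: 0.822
gripper_force: 0.0
```

```bash
python3 plan.py .4525 .3375 .15 7
```

```text
[-0.077 -0.016 -0.001  0.036] yaw now 7.3 q6 0.32 gap 0.822 t 19.2
```

Checking that the fingers straddle the glue stick, and that the sharpener is in place.

```bash
python3 - <<'E'
from h import *
T=manip.snapshot("top");S=manip.snapshot("side")
a=cv2.resize(T[150:300,320:460],None,fx=3,fy=3,interpolation=cv2.INTER_CUBIC)
b=cv2.resize(S[270:420,260:390],None,fx=3,fy=3,interpolation=cv2.INTER_CUBIC)
cv2.imwrite("pics/g7.png",np.hstack([a,b])[:,:,::-1])
E
python3 plan.py .4525 .3375 .035
```

```text
[-0.056 -0.034  3.829  0.   ] yaw now 7.4 q6 0.32 gap 0.814 t 19.3
```

View pics/g7.png

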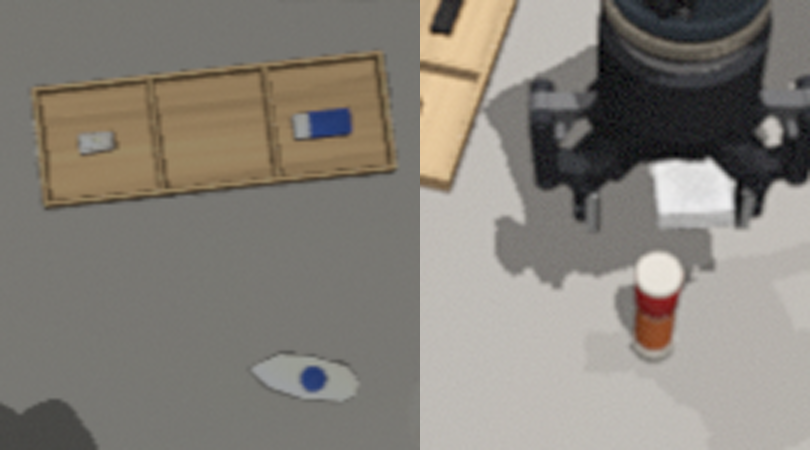

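The sharpener and eraser are in the outer compartments (crop 97,142 and 322,124). The finger midpoint is near crop x 665 and the glue stick is at 659, so they are aligned.

Request:
drive_tool:
  motion:
    - [[70, -0.05, -0.03, 1, 0], [70, -0.05, -0.03, 2, 0], [70, -0.05, -0.03, 3, 0], [70, -0.05, -0.03, 3.8, 0], [70, -0.05, -0.03, 3.8, 0], [10, -0.05, -0.03, 3.8, 0], [10, -0.05, -0.03, 3.8, 0], [10, -0.05, -0.03, 3.8, 0], [10, -0.05, -0.03, 3.8, 0], [10, -0.05, -0.03, 3.8, 0]]

```text
t: 20.3
tcp_pos: [0.4551, 0.3352, 0.0369]
tool_rot: [0.662, 0.75, 0.001, 0.001]
force: [-0.7, -0.8, 6.2]
finger_gap: 0.3
gripper_force: 30.5
```

```bash
python3 plan.py .629 -.138 .135 7
```

```text
[-1.6368e+01  3.8070e+00 -3.2690e+00  1.4000e-02] yaw now 7.1 q6 0.31 gap 0.300 t 20.3
```

Request:
drive_tool:
  motion:
    - [[10, 0, 0, -0.7, 0], [10, 0, 0, -1.6, 0], [10, 0, 0, -2.2, 0], [10, -1, 0.25, -2.2, 0], [10, -2.3, 0.55, -2.2, 0], [10, -3.6, 0.85, -2.2, 0], [10, -4.9, 1.15, -2.2, 0], [10, -6.2, 1.45, -2.2, 0], [10, -7.5, 1.75, -2.2, 0], [10, -8.8, 2.05, -2.2, 0]]

```text
t: 21.3
tcp_pos: [0.5481, 0.0791, 0.1017]
tool_rot: [0.662, 0.75, 0.0, 0.0]
force: [0.7, -0.1, -1.3]
finger_gap: 0.296
gripper_force: 30.2
```

```bash
python3 plan.py .629 -.138 .10 7
```

```text
[-7.513  1.782  0.057  0.013] yaw now 7.1 q6 -0.18 gap 0.296 t 21.3
```

Request:
drive_tool:
  motion:
    - [[10, -1.5, 0.35, 0, 0], [10, -2.8, 0.65, 0, 0], [10, -4.1, 0.95, 0, 0], [10, -5.4, 1.25, 0, 0], [10, -6.5, 1.55, 0, 0], [10, -7.3, 1.73, 0, 0], [10, -7.45, 1.77, 0, 0], [10, -7.45, 1.77, 0, 0], [10, -7.45, 1.77, 0, 0]]

```text
t: 22.2
tcp_pos: [0.627, -0.1331, 0.1013]
tool_rot: [0.662, 0.75, -0.0, -0.001]
force: [0.5, 0.3, -0.2]
finger_gap: 0.299
gripper_force: 30.2
```

```bash
python3 plan.py .629 -.138 .041 7;python3 - <<'E'
from h import *
S=manip.snapshot("side")
b=cv2.resize(S[120:260,240:400],None,fx=3.5,fy=3.5,interpolation=cv2.INTER_CUBIC)
cv2.imwrite("pics/g8.png",b[:,:,::-1])
E
```

```text
[-0.172  0.048  2.008  0.017] yaw now 7.1 q6 -0.51 gap 0.299 t 22.2
```

View pics/g8.png

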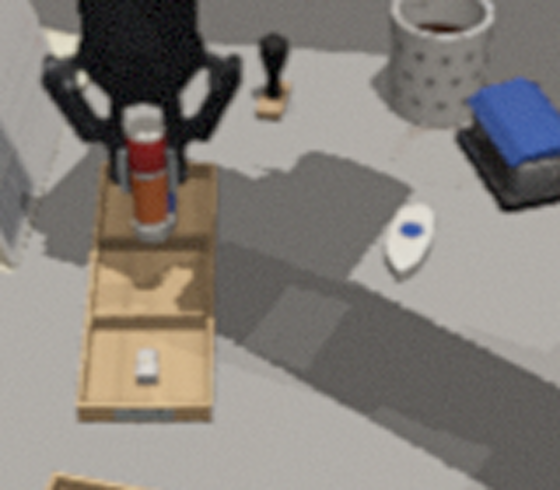

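The glue stick hangs upright over the middle compartment (crop 150,180). Next I lower and release it.

Request:
drive_tool:
  motion:
    - [[10, -0.15, 0.05, 0.7, 0], [10, -0.15, 0.05, 1.4, 0], [10, -0.15, 0.05, 1.85, 0], [10, -0.15, 0.05, 2.02, 0], [10, -0.15, 0.05, 2.03, 0], [10, -0.15, 0.05, 2.03, 0]]

```text
t: 22.85
tcp_pos: [0.6305, -0.1386, 0.0411]
tool_rot: [0.662, 0.75, 0.0, 0.0]
force: [0.9, 1.5, -1.2]
finger_gap: 0.3
gripper_force: 30.0
```

Request:
drive_tool:
  motion:
    - [[34, 0, 0, 0, 0], [50, 0, 0, 0, 0], [50, 0, 0, 0, 0], [50, 0, 0, 0, 0], [50, 0, 0, -0.8, 0], [50, 0, 0, -2, 0], [50, 0, 0, -3.3, 0], [50, 0, 0, -4.6, 0], [50, 0, 0, -4.6, 0]]

```text
t: 23.75
tcp_pos: [0.6341, -0.1405, 0.1853]
tool_rot: [0.662, 0.75, 0.002, 0.006]
force: [2.1, -0.1, 0.0]
finger_gap: 0.586
gripper_force: 0.0
```

Request:
drive_tool:
  motion:
    - [[50, 2, -5, 0, 0], [50, 4, -7, 0, 0], [50, 4, -7, 0, 0], [50, 4, -7, 0, 0], [50, 4, -7, 0, 0], [50, 4, -7, 0, 0], [50, 4, -7, 0, 0], [50, 4, -7, 0, 0]]

```text
t: 24.55
tcp_pos: [0.4088, -0.0467, 0.1789]
tool_rot: [0.662, 0.749, 0.0, 0.001]
force: [0.1, 0.6, 0.2]
finger_gap: 0.586
gripper_force: 0.0
```

```bash
python3 - <<'E'
from h import *
T=manip.snapshot("top");S=manip.snapshot("side")
a=cv2.resize(T[150:300,210:460],None,fx=2,fy=2,interpolation=cv2.INTER_CUBIC)
b=cv2.resize(S[120:340,220:360],None,fx=2,fy=300/220,interpolation=cv2.INTER_CUBIC)
cv2.imwrite("pics/g9.png",np.hstack([a,b])[:,:,::-1])
print(manip.sense()["tcp_pos"])
E
```

```text
[ 0.4087809  -0.04677083  0.17869245]
```

View pics/g9.png

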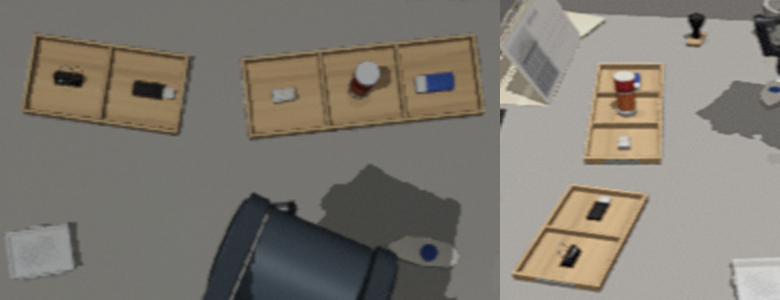

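Both kits are in place: the glue stick stands upright in the middle (crop 365,77), and all the items are one to a compartment. The arm is clear, so I hand in.

```bash
python3 -c "
from station import manip
print(manip.sign_off())"
```

```text
the job is handed in; nothing more can be done
None
```

I made up both kits in the order asked and handed the job in at about 25 s. The last pictures showed one thing in each compartment and the glue stick upright in the middle, but the sign-off did not return a verdict.

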